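# Set up the folding tote, tip its bolts into the scoop corner and hold it there

### The arm

A 6-joint arm with a two-finger parallel gripper is mounted at the origin on a cart in front of the work surface, level with it; the furniture and walls round the work are solid. World frame = base frame: x ahead of the robot, y to its left, z up, the work surface at z = 0. Lengths are in m, angles in rad, forces in N, time in s.
With the tool pointing down it reaches from about 0.35 to 0.975 m from the base axis. Payload 4.9 kg.
Tool frame: the origin (TCP) lies on the centre line of the jaws, within the pads' length; the fingertips stand manip.tcp_to_tips ahead of it and the grasp point (between the pads) lies 11 mm behind it (manip.tcp_to_tips is the distance from the TCP to the fingertips, in m); x points along the fingers, y is the direction in which the jaws open and shut, and the axes are right-handed (so a half turn about x gives the same grasp; the last joint's range is limited). The gripper opens to 85 mm and grips with 20 to 120 N. Pads are 22 mm wide; open, the fingers measure 114 mm over their backs; the gripper's body (76 mm by 85 mm) begins 54 mm behind the grasp point. The pads swing forward as they close: fully open they stand 13 mm farther back than shut.
Start: joints at [-1.275, 0.053, 1.613, -0, 1.476, -0.119], TCP at [0.252, -0.572, 0.239] pointing down, gripper open.
Joint ranges: [-3.01, 3.01], [-1.01, 2.22], [0.06, 2.58], [-1.02, 4.17], [0.09, 2.62], [-3.14, 3.14]. Speed limits (rad/s): [2.57, 2.57, 3.14, 3.14, 3.14, 3.14].

### API

Orientations are given as a unit quaternion [w, x, y, z].
In Python, from plant import status, imaging, workorder, manip gives the robot as it stands.
- The arm moves only by the tool carry_out, never from a script. Its argument "moves" is one flat list of numbers, 5 for each row, row after row: the opening, from 0 (shut) to 1 (fully open), then the shift along the tool's x, y, z in cm, then the turn about the tool's x in rad. In form: [claw, tx, ty, tz, twist, claw, tx, ty, tz, twist, ...]. A call has 1 to 12 rows; each row is the pose to reach, as a shift and turn from the pose commanded when the call began, along the tool's axes at that moment; what a row does not reach only later rows make up. A row lasts 1/12 s, in which the tool goes at most 41.7 mm and 7.16 degrees, less where a joint would pass 70% of its speed; a pose out of reach is approached as far as the arm can. A call with a gripper value outside its range is refused whole. The fingers move at their own pace and stop on an object; the grip force is fixed at half the most. Time passes only in rows, so rows that repeat a pose let the fingers close. It gives the time, the measured TCP pose, the force and the opening at its end, in the units of the state.
- status.state(): the state, without advancing time (a new reading comes with each control period).
- imaging.grab_frame(name): name is "side" or "top" or "wrist"; returns the picture (480x640x3 uint8, red, green, blue); there is no depth.
- imaging.camera_info(name): a dict with "K" (3x3 intrinsics, pixels), "R" (3x3) and "t" (3): a world point X has camera coordinates R X + t. Camera axes: x right, y down, z forward; pixel columns grow to the right and rows downward; lengths in m; the calibration is good to about 2 mm. The wrist camera is an equidistant fisheye: a pixel r from the principal point sees the ray r / f radians off the axis. A picture is of the moment at which its call begins: read the wrist's pose just before it. camera_info takes no time and is no camera call; for the wrist camera it gives the pose at the moment of the call.
- workorder.job_done(): hands the job in, once; it reports no verdict.
The state is a dict: "time": time; "joint_pos": joint angles; "joint_vel": joint speeds; "joint_efforts": joint torques, N m; "tool_pos": TCP position; "tool_rot": TCP orientation; "contact_force": force on the tool from outside, world axes, zero at the start; "ft_torque": the same for the moment, N m; "gripper_width": opening from 0.0 (shut) to 1.0 (fully open).
Only numpy, scipy, OpenCV 4.12 (cv2) and the standard library are available. Lean on these libraries where they do the work, as an engineer would, in place of code of your own. Each camera call takes 0.05 s, during which the arm holds its last target.

### The job

Fold both end flaps of the small tote on the board fully upright while it stands there, then lift it by its carrying bar and tilt it well over so that all three bolts slide together into its scoop corner (the one beside the low cut-out in the long wall). Finish still holding the tote in the gripper, well clear of the board, tilted and steady with the three bolts gathered in that corner; spill none and leave the things around it where they are.

Things in the scene. Friction and masses are not known exactly. Their poses are not given: they have to be found in the camera images.
- tote: Grey open folding tote, loose, 132 x 208 mm, 0.5 kg. Origin: underside centre, on the board; x along the short side, y along the long side, z up. Inner floor at z = 8 mm, inside 120 (x) by 200 mm (y). Long walls 4 mm thick, tops at z = 58 mm; ends closed only by the hinged flaps. Slick plastic (friction about 0.25), rubber feet (0.6): pushed with over 3 N it slides.
- handle (a point): Middle of the tote's black rubber carrying bar, at x = 0, y = 0, z = 110 mm in the tote's axes. The bar runs along the tote's x, 16 mm wide (y) and 20 mm high, about 125 mm free between two flat straps rising from the middle of the long walls.
- scoop_corner (a point): Target corner of the tote's inner floor, at x = -60, y = +100, z = +8 mm in the tote's axes (axes as the tote's). Here the long wall on the tote's -x side is cut down to z = 32 mm, from y = +35 to +100 mm (the scoop cut-out), and meets the end flap.
- flap_scoop (a joint): End flap at the tote's +y end, 118 mm wide, 46 high, 4 thick, hinged along its lower edge at y = +100, z = 9 mm. In rad: 0 = upright against a stop (outer face at y = 104 mm, top at z = 55 mm), grows to 1.3 as it leans outward. The hinge has friction (0.03 N m): it stays where left; about 1 to 2 N on its outer side swings it up.
- flap_plain (a joint): The same flap at the tote's -y end: hinge at y = -100 mm, 0 = upright, grows as it leans outward.
- bolt_0: Loose steel hexagon bolt in the tote, 35 mm long along its y axis, 13 to 15 mm across the head, 25 g. Origin: middle of its length, at its underside as first laid (within 7 mm of its centre line).
- bolt_1: Loose steel hexagon bolt in the tote, 35 mm long along its y axis, 13 to 15 mm across the head, 25 g. Origin: middle of its length, at its underside as first laid (within 7 mm of its centre line).
- bolt_2: Loose steel hexagon bolt in the tote, 35 mm long along its y axis, 13 to 15 mm across the head, 25 g. Origin: middle of its length, at its underside as first laid (within 7 mm of its centre line).
- valve_a: Bystander: cast valve body with ring, 72 x 97 x 106 mm, standing on the left part of the board; origin at the underside centre.
- oil_bottle: Bystander: small dropper bottle, 38 mm across, 126 mm high, right part of the board; origin at the underside centre.
- spare_ring: Bystander: flat ring, 70 mm across, 12 mm thick, left part of the board; origin at the underside centre.
- grease_tub: Bystander: low round tub with screw lid, 66 mm across, 42 mm high, right part of the board; origin at the underside centre.
- board: Fixed plywood board laid over the valve castings, 460 (x) by 960 mm (y), 12 mm thick, top 118.5 mm above the worktop (z = 0); the work is done on it. Origin: underside centre.

How it is judged:
On the way:
1. both end flaps upright while the tote still stands on the board (value of joint each of flap_scoop, flap_plain below 0.12 rad and height (world z) of tote below 0.1335 m and angle between tote's own z axis and vertical below 0.12 rad), for 0.2 s.
At the end, for the whole second after the job is handed in: The gripper holds the tote still: scoop corner over 20 mm above the board, touching neither board nor bystanders, tilted 17 to 57 degrees, both flaps within 0.2 rad of upright, all three bolts at rest with origins within 90 mm of the scoop corner (contact force between tote and the fingers above 1 N and height (world z) of scoop_corner above 0.1385 m and angle between tote's own z axis and vertical between 0.3 and 1 rad and value of joint each of flap_scoop, flap_plain below 0.2 rad and linear speed of each of tote, bolt_0, bolt_1, bolt_2 below 0.03 m/s and contact force between tote and valve_a below 0.2 N and contact force between tote and oil_bottle below 0.2 N and contact force between tote and board below 0.2 N and contact force between tote and grease_tub below 0.2 N and contact force between tote and spare_ring below 0.2 N and distance between each of bolt_0, bolt_1, bolt_2 and scoop_corner below 0.09 m); the arm keeps its last pose, push and grip.
It fails at once if the valve body is pushed or knocked more than 25 mm away (distance of valve_a from where it was at the start of the episode above 0.025 m).
It fails at once if the oil bottle is pushed or knocked more than 25 mm away (distance of oil_bottle from where it was at the start of the episode above 0.025 m).
It fails at once if the spare ring is pushed or knocked more than 25 mm away (distance of spare_ring from where it was at the start of the episode above 0.025 m).
It fails at once if the grease tub is pushed or knocked more than 25 mm away (distance of grease_tub from where it was at the start of the episode above 0.025 m).
It also fails if it takes over 72 s, if anything falls off the work surface, if the arm or the gripper's body presses on something with over 40 N, if the wrist force passes 120 N, or if a joint passes its speed limit or range.

## Working session

There is one attempt and no reset: what is moved stays moved. The work goes in short steps, Python scripts to look and compute and a tool call to move; the robot and the scene stay as the last step left them, time stands still between calls to the robot, and variables do not carry over. Pictures are saved under pics/ and viewed, and the job is handed in when it is done.

Besides the shell and the picture viewer there is one more tool, called as name(argument=value, ...) on one line, values as JSON. carry_out: Moves the arm, as the interface text tells. Its arguments: {"type":"object","properties":{"moves":{"type":"array","items":{"type":"number"}}},"required":["moves"]}

```bash
ls -la; mkdir -p pics
python3 - <<'E'
from plant import status, imaging, workorder, manip
import cv2
print(status.state()); print(manip.tcp_to_tips)
for n in ("side","top","wrist"):
    im=imaging.grab_frame(n); cv2.imwrite(f"pics/{n}0.png",im[:,:,::-1]); i=imaging.camera_info(n); print(n,i)
E
```

```text
total 12
drwxr-xr-x  3 agent agent 4096 Dec  7 16:18 .
drwxr-xr-x 23 root  root  4096 Dec  7 16:18 ..
drwxr-xr-x  2 agent agent 4096 Dec  7 16:18 pics
{'time': 0.0, 'joint_pos': array([-1.27499831e+00,  5.33502185e-02,  1.61427501e+00,  1.36453688e-05,
        1.47602442e+00, -1.19011245e-01]), 'joint_vel': array([ 0.00093871,  0.00187619, -0.00028898,  0.00031486, -0.00024404,
        0.00103714]), 'joint_efforts': array([ 3.97550912e-04, -3.93674397e+01, -3.70178246e+01, -3.78607319e-05,
        6.85645049e-03,  2.04085239e-05]), 'tool_pos': array([ 0.25170439, -0.57141425,  0.23807847]), 'tool_rot': array([-0.14488266, -0.69189284, -0.14633234,  0.69201168]), 'contact_force': array([ 0.21571731,  0.38666072, -0.35518571]), 'ft_torque': array([-0.02182297,  0.03937935,  0.00017608]), 'gripper_width': 0.9993272467809587}
0.008
side {'K': array([[456.25500078,   0.        , 327.49151761],
       [  0.        , 456.25500078, 236.27726577],
       [  0.        ,   0.        ,   1.        ]]), 'R': array([[-0.91056283, -0.41314643, -0.01361501],
       [-0.19697341,  0.46260966, -0.86440371],
       [ 0.36342374, -0.78441209, -0.50261402]]), 't': array([0.53922821, 0.30402989, 0.95223831])}
top {'K': array([[494.10024178,   0.        , 314.39948744],
       [  0.        , 494.10024178, 243.82044165],
       [  0.        ,   0.        ,   1.        ]]), 'R': array([[ 0.05581242, -0.9984287 ,  0.00501043],
       [-0.97283921, -0.05550971, -0.22472769],
       [ 0.2246527 ,  0.00766825, -0.97440872]]), 't': array([-0.01579513,  0.61514387,  1.5218564 ])}
wrist {'K': array([[371.64829954,   0.        , 315.37970846],
       [  0.        , 371.64829954, 244.57639089],
       [  0.        ,   0.        ,   1.        ]]), 'R': array([[ 0.40194736, -0.9156577 , -0.00304907],
       [-0.87832544, -0.3864965 ,  0.28136254],
       [-0.25881023, -0.11041485, -0.9595967 ]]), 't': array([-0.6233136 , -0.03610159,  0.37933093])}
```

View pics/top0.png

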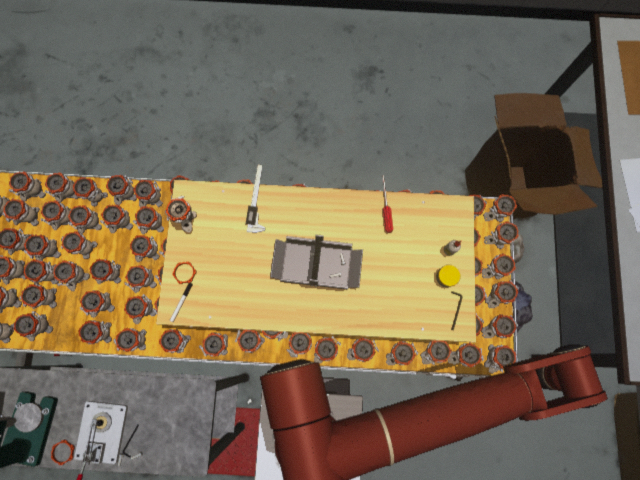

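View pics/side0.png

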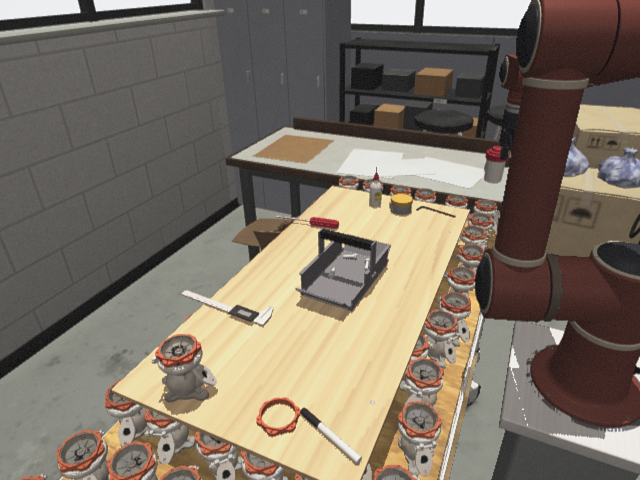

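View pics/wrist0.png

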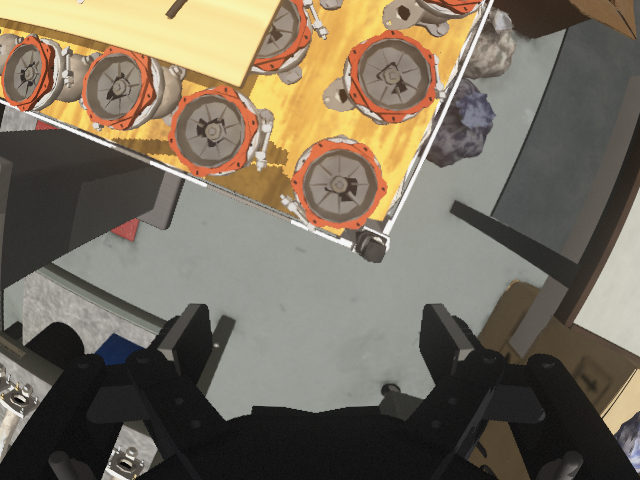

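The top view shows the tote near pixel (317,263) with both flaps out (at columns about 278 and 355). Zooming in on it in the top and side views.

Run:
```python
import cv2
a=cv2.imread("pics/top0.png")[222:302,257:377]; cv2.imwrite("pics/topz.png",cv2.resize(a,None,fx=6.5,fy=6.5,interpolation=cv2.INTER_CUBIC))
a=cv2.imread("pics/side0.png")[215:320,285:405]; cv2.imwrite("pics/sidez.png",cv2.resize(a,None,fx=5.7,fy=5.7,interpolation=cv2.INTER_CUBIC))
```

```text
(no output)
```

View pics/topz.png

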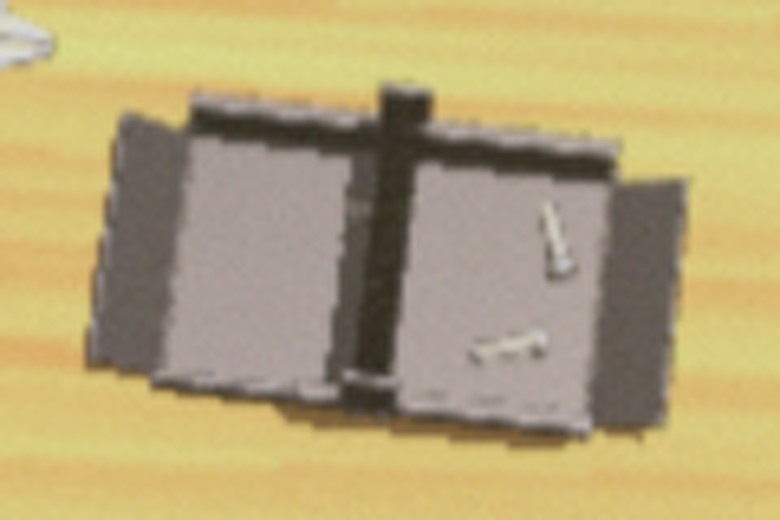

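View pics/sidez.png

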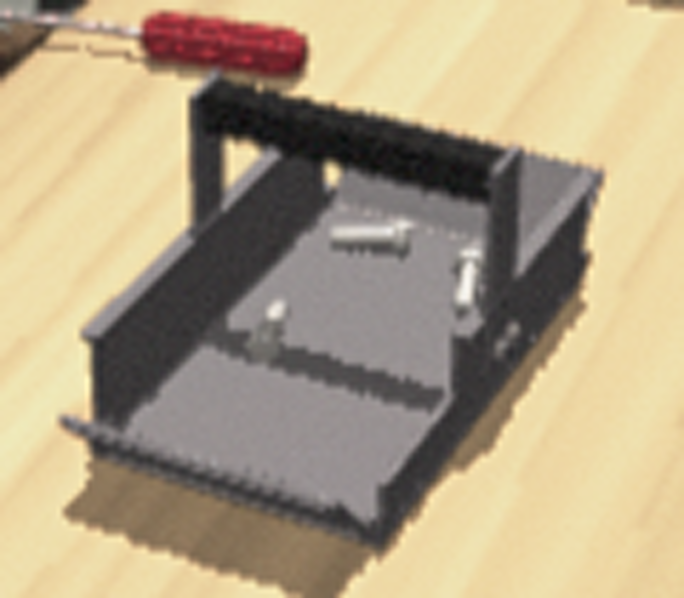

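```bash
cat > h.py <<'E'
import numpy as np, cv2
from scipy.spatial.transform import Rotation as Rn
from scipy.optimize import least_squares
from plant import status, imaging, workorder, manip
def proj(X,i):
    c=np.atleast_2d(X)@i["R"].T+i["t"]; p=c@i["K"].T; return p[:,:2]/p[:,2:]
def tote2w(P,q,z=.1185):
    P=np.atleast_2d(P)/1000.; c,s=np.cos(q[2]),np.sin(q[2])
    return np.c_[q[0]+c*P[:,0]-s*P[:,1], q[1]+s*P[:,0]+c*P[:,1], z+P[:,2]]
def ray(u,v,i,z):
    d=i["R"].T@np.linalg.solve(i["K"],[u,v,1]); o=-i["R"].T@i["t"]; return o+d*(z-o[2])/d[2]
E
python3 - <<'E'
from h import *
T=imaging.camera_info("top");S=imaging.camera_info("side")
A=[((66,104,58),192,95),((66,-104,58),620,145),((-66,-104,58),590,435)]
B=[((66,104,58),88,335),((-66,-104,58),602,170),((66,-8,120),215,75),((-66,8,120),495,160)]
tp=lambda u,v:((u+.5)/6.5-.5+257,(v+.5)/6.5-.5+222)
sp=lambda u,v:((u+.5)/5.7-.5+285,(v+.5)/5.7-.5+215)
def f(q):
    r=[]
    for P,u,v in A: r.append(proj(tote2w(P,q),T)[0]-tp(u,v))
    for P,u,v in B: r.append(proj(tote2w(P,q),S)[0]-sp(u,v))
    return np.concatenate(r)
s=least_squares(f,[.55,0,0],loss="soft_l1"); q=s.x; print(q, f(q).reshape(-1,2).round(2))
np.save("q.npy",q)
def draw(im,i,name,o,sc,sz):
    a=im[o[1]:o[1]+sz[1],o[0]:o[0]+sz[0]]; a=cv2.resize(a,None,fx=sc,fy=sc,interpolation=cv2.INTER_CUBIC)
    L=[(66,104,58),(66,-104,58),(66,-104,0),(66,104,0),(66,104,58)]
    L2=[(-66,35,58),(-66,-104,58),(-66,-104,0),(-66,104,0),(-66,104,32),(-66,35,32),(-66,35,58)]
    L3=[(66,8,120),(66,-8,120),(-66,-8,120),(-66,8,120),(66,8,120)]
    L4=[(60,100,8),(60,-100,8),(-60,-100,8),(-60,100,8),(60,100,8)]
    for l in (L,L2,L3,L4):
        p=(proj(tote2w(np.array(l,float),q),i)-o+.5)*sc-.5
        cv2.polylines(a,[p.round().astype(int)],False,(0,0,255),1)
    cv2.imwrite(name,a)
draw(cv2.imread("pics/top0.png"),T,"pics/topf.png",(257,222),6.5,(120,80))
draw(cv2.imread("pics/side0.png"),S,"pics/sidef.png",(285,215),5.7,(120,105))
for n,u,v in (("bottle",456,245),("tub",449,275),("valve",180,210),("ring",184,272)): print(n,ray(u,v,T,.14))
E
```

```text
[ 0.53661855  0.01084392 -0.0707655 ] [[-1.81 -0.3 ]
 [ 1.    0.59]
 [ 0.73 -0.64]
 [-1.7   0.46]
 [-0.02 -0.11]
 [ 0.27 -0.8 ]
 [ 1.02  0.98]]
bottle [ 0.62004867 -0.41718838  0.14      ]
tub [ 0.52519995 -0.39513305  0.14      ]
valve [0.68320282 0.44325866 0.14      ]
ring [0.48883977 0.40827558 0.14      ]
```

View pics/topf.png

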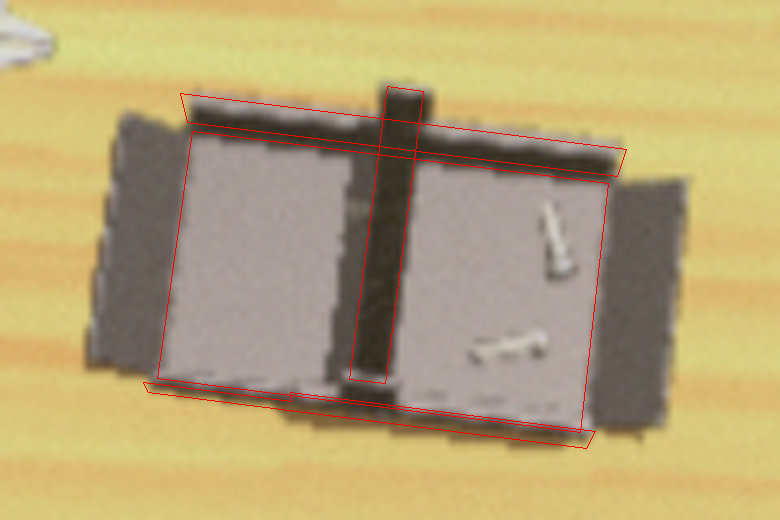

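View pics/sidef.png

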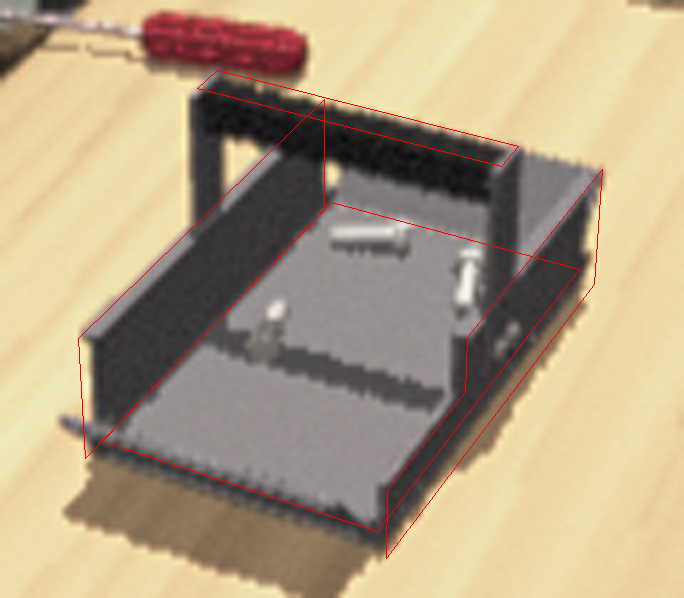

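Run:
```python
from h import *
T=imaging.camera_info("top");S=imaging.camera_info("side")
A=[((66,100,58),192,95),((66,-100,58),618,145),((-66,-100,58),590,435),((60,100,8),190,140),((60,-100,8),608,184)]
B=[((66,100,58),88,335),((-66,-100,58),602,170),((66,-8,120),215,75),((-66,8,120),495,160)]
tp=lambda u,v:((u+.5)/6.5-.5+257,(v+.5)/6.5-.5+222)
sp=lambda u,v:((u+.5)/5.7-.5+285,(v+.5)/5.7-.5+215)
def f(q):
    r=[]
    for P,u,v in A: r.append(proj(tote2w(P,q),T)[0]-tp(u,v))
    for P,u,v in B: r.append(proj(tote2w(P,q),S)[0]-sp(u,v))
    return np.concatenate(r)
s=least_squares(f,[.55,0,0],loss="soft_l1"); q=s.x; print(q, f(q).reshape(-1,2).round(2).tolist())
np.save("q.npy",q)
def inv(W): 
    c,s=np.cos(q[2]),np.sin(q[2]); d=W-np.r_[q[0],q[1],.1185]; return 1000*np.r_[c*d[0]+s*d[1],-s*d[0]+c*d[1],d[2]]
# flap tips: find angle
for sgn,pts in ((1,[(59,122,115),(-59,88,368)]),(-1,[(59,685,182),(-59,662,425)])):
    for x,u,v in pts:
        for ph in np.arange(.5,1.4,.1):
            P=(x,sgn*(100+46*np.sin(ph)+4*np.cos(ph)),9+46*np.cos(ph)-4*np.sin(ph))
            print(sgn,x,round(ph,1),(proj(tote2w(P,q),T)[0]-tp(u,v)).round(1), end=' ')
        print()
for n,u,v in (("b",555,240),("b",510,347)): print(n,inv(ray(*tp(u,v),T,.1185+.014)))
for n,u,v in (("b",370,236),("b",466,280),("b3",268,328)): print(n,inv(ray(*sp(u,v),S,.1185+.014)))
st=status.state(); w,x,y,z=st["tool_rot"]; print(Rn.from_quat([x,y,z,w]).as_matrix().round(4))
```

```text
[ 0.5359942   0.01018918 -0.06050225] [[-0.56, 0.38], [-0.0, 0.28], [-0.14, -0.91], [0.33, -0.83], [0.08, -0.23], [-0.11, -0.28], [-0.61, 0.35], [0.47, -0.75], [1.55, 0.76]]
1 59 0.5 [ 1.7 -0.6] 1 59 0.6 [ 0.6 -0.5] 1 59 0.7 [-0.5 -0.4] 1 59 0.8 [-1.4 -0.3] 1 59 0.9 [-2.2 -0.1] 1 59 1.0 [-2.9  0.1] 1 59 1.1 [-3.4  0.4] 1 59 1.2 [-3.8  0.7] 1 59 1.3 [-4.  1.] 
1 -59 0.5 [ 1.7 -1.2] 1 -59 0.6 [ 0.5 -1.2] 1 -59 0.7 [-0.5 -1.2] 1 -59 0.8 [-1.5 -1.1] 1 -59 0.9 [-2.3 -1. ] 1 -59 1.0 [-2.9 -0.9] 1 -59 1.1 [-3.4 -0.8] 1 -59 1.2 [-3.8 -0.6] 1 -59 1.3 [-4.  -0.4] 
-1 59 0.5 [-2.4 -1.4] -1 59 0.6 [-1.2 -1.1] -1 59 0.7 [-0.2 -0.7] -1 59 0.8 [ 0.7 -0.4] -1 59 0.9 [ 1.4 -0. ] -1 59 1.0 [2.1 0.4] -1 59 1.1 [2.6 0.7] -1 59 1.2 [2.9 1.1] -1 59 1.3 [3.1 1.4] 
-1 -59 0.5 [-2.7 -0.2] -1 -59 0.6 [-1.5  0.1] -1 -59 0.7 [-0.4  0.3] -1 -59 0.8 [0.5 0.6] -1 -59 0.9 [1.3 0.9] -1 -59 1.0 [1.9 1.2] -1 -59 1.1 [2.4 1.4] -1 -59 1.2 [2.8 1.7] -1 -59 1.3 [3.  1.9] 
b [ 28.00874054 -77.33168495  14.        ]
b [-25.34176306 -61.66623974  14.        ]
b [ 27.82900423 -73.64683718  14.        ]
b [-23.66875345 -60.63238727  14.        ]
b3 [35.21092129  9.19479458 14.        ]
[[-5.000e-04  4.030e-01 -9.152e-01]
 [ 1.600e-03 -9.152e-01 -4.030e-01]
 [-1.000e+00 -1.600e-03 -2.000e-04]]
```

```bash
cat >> h.py <<'E'
def pose():
    st=status.state(); w,x,y,z=st["tool_rot"]; return st,st["tool_pos"],Rn.from_quat([x,y,z,w]).as_matrix()
def go(target,q,tipdir=None):
    "target: tote mm for TCP ; prints cm in tool axes and twist so tool y = -tote y"
    st,p,R=pose(); W=tote2w(target,q)[0]; d=R.T@(W-p)*100
    c,s=np.cos(q[2]),np.sin(q[2]); yt=np.array([s,-c,0]); yl=R.T@yt; tw=np.arctan2(yl[2],yl[1])
    print("t",round(st["time"],2),"p",p.round(4),"W",W.round(4),"d",d.round(2),"tw",round(tw,3),"F",st["contact_force"].round(2),"g",round(st["gripper_width"],3))
E
python3 -c "
from h import *
q=np.load('q.npy'); go((0,-165,130),q)"
```

```text
t 0.15 p [ 0.2517 -0.5715  0.2383] W [ 0.526  -0.1545  0.2485] d [ -0.97 -27.12 -41.91] tw 0.475 F [ 0.88 -0.24 -0.2 ] g 0.999
```

carry_out(moves=[0,-3,-27,-41.9,0.476,0,-3,-27,-41.9,0.476,0,-3,-27,-41.9,0.476,0,-3,-27,-41.9,0.476,0,-3,-27,-41.9,0.476,0,-3,-27,-41.9,0.476,0,-3,-27,-41.9,0.476,0,-3,-27,-41.9,0.476,0,-3,-27,-41.9,0.476,0,-3,-27,-41.9,0.476,0,-3,-27,-41.9,0.476,0,-3,-27,-41.9,0.476])

```text
time: 1.15
tool_pos: [0.527, -0.1541, 0.2693]
tool_rot: [-0.022, 0.707, -0.022, -0.707]
contact_force: [0.3, -0.4, -0.2]
gripper_width: -0.001
```

```bash
python3 -c "
from h import *
q=np.load('q.npy'); go((0,-165,30),q)
cv2.imwrite('pics/w1.png',imaging.grab_frame('wrist')[:,:,::-1])"
```

```text
t 1.15 p [ 0.527  -0.1541  0.2693] W [ 0.526  -0.1545  0.1485] d [12.08  0.04  0.1 ] tw -0.001 F [ 0.3  -0.37 -0.19] g -0.001
```

View pics/w1.png

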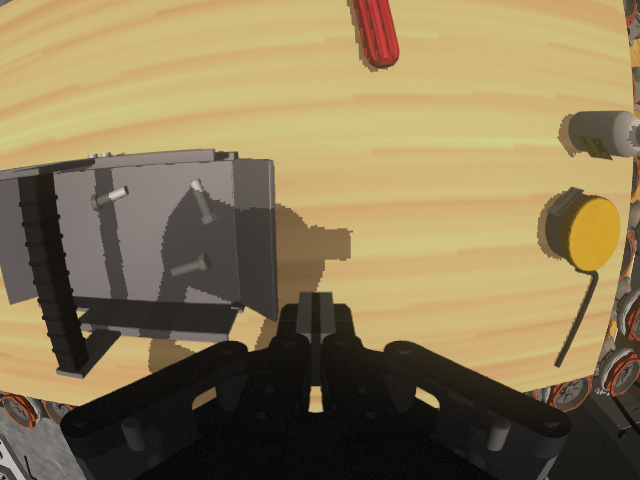

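The wrist view shows the plain-end flap (column ~255) just left of the shut fingers at (315,300). It's clear below, so going down and pushing.

carry_out(moves=[0,4,0,0,0,0,8,0,0,0,0,12.1,0,0,0,0,12.1,-1,0,0,0,12.1,-1.8,0,0,0,12.1,-2.4,0,0,0,12.1,-3,0,0,0,12.1,-3.5,0,0,0,12.1,-4,0,0,0,12.1,-4,0,0])

```text
time: 2.03
tool_pos: [0.5299, -0.1156, 0.1502]
tool_rot: [-0.021, 0.708, -0.021, -0.706]
contact_force: [-0.8, 0.4, 0.1]
gripper_width: 0.002
```

```bash
python3 -c "
from h import *
q=np.load('q.npy'); go((0,-118,30),q)
im=imaging.grab_frame('side'); cv2.imwrite('pics/s2.png',cv2.resize(im[190:330,270:430,::-1],None,fx=4,fy=4,interpolation=2))
cv2.imwrite('pics/w2.png',imaging.grab_frame('wrist')[:,:,::-1])"
```

```text
t 2.03 p [ 0.5299 -0.1156  0.1502] W [ 0.5289 -0.1076  0.1485] d [ 0.17 -0.79  0.15] tw 0.0 F [-0.76  0.44  0.09] g 0.002
```

View pics/w2.png

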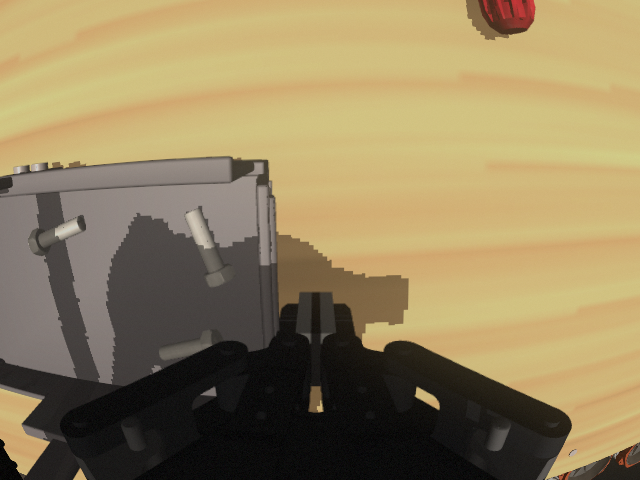

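View pics/s2.png

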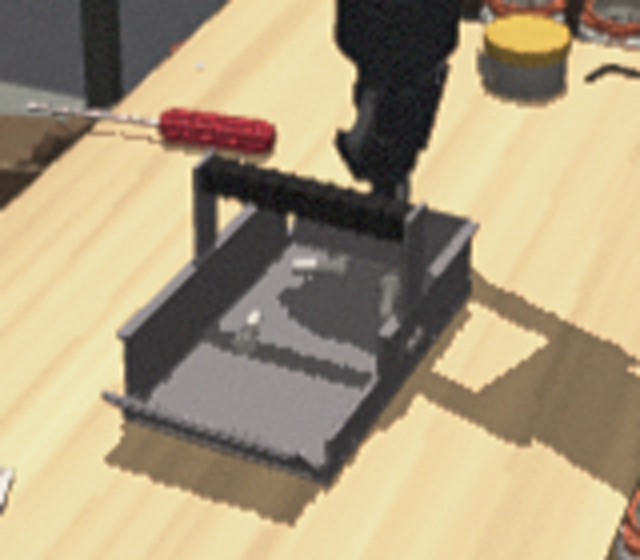

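The wrist view shows the flap nearly upright (column ~265), with a few degrees left to go.

carry_out(moves=[0,0,-0.2,0,0,0,0,-0.4,0,0,0,0,-0.6,0,0,0,0,-0.6,0,0])

```text
time: 2.47
tool_pos: [0.5292, -0.1101, 0.1482]
tool_rot: [0.022, -0.707, 0.022, 0.707]
contact_force: [0.6, 0.5, -0.5]
gripper_width: -0.004
```

```bash
python3 -c "
from h import *
q=np.load('q.npy'); go((0,-118,30),q)
cv2.imwrite('pics/w3.png',imaging.grab_frame('wrist')[100:400,150:450,::-1].repeat(2,0).repeat(2,1))"
```

```text
t 2.47 p [ 0.5292 -0.1101  0.1482] W [ 0.5289 -0.1076  0.1485] d [-0.03 -0.24  0.05] tw -0.001 F [ 0.65  0.47 -0.51] g -0.004
```

View pics/w3.png

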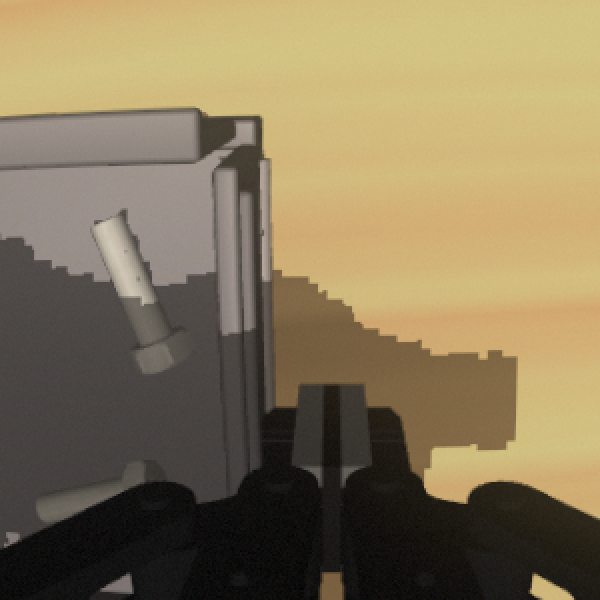

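carry_out(moves=[0,0,-0.2,0,0,0,0,-0.4,0,0,0,0,-0.5,0,0,0,0,-0.5,0,0])

```text
time: 2.85
tool_pos: [0.5295, -0.1054, 0.1481]
tool_rot: [0.021, -0.707, 0.022, 0.707]
contact_force: [-0.9, -2.7, -0.5]
gripper_width: 0.002
```

```bash
python3 -c "
from h import *
q=np.load('q.npy'); go((0,-118,30),q)
cv2.imwrite('pics/w4.png',imaging.grab_frame('wrist')[100:400,150:450,::-1].repeat(2,0).repeat(2,1))"
```

```text
t 2.85 p [ 0.5295 -0.1054  0.1481] W [ 0.5289 -0.1076  0.1485] d [-0.04  0.22  0.05] tw -0.001 F [-0.86 -2.73 -0.55] g 0.002
```

View pics/w4.png

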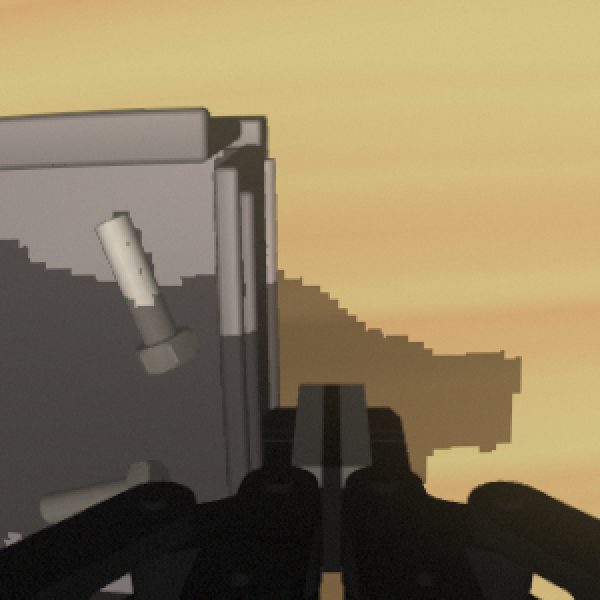

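Force of -2.7 N against the stop. One more small push, then retract, go over the bar to the scoop end.

carry_out(moves=[0,0,-0.15,0,0,0,0,-0.15,0,0,0,-1,1.5,0,0,0,-5,1.5,0,0,0,-9,1.5,0,0,0,-13,1.5,0,0,0,-13,-2.6,0,0,0,-13,-6.7,0,0,0,-13,-10.8,0,0,0,-13,-15,0,0,0,-13,-19,0,0,0,-13,-23,0,0])

```text
time: 3.9
tool_pos: [0.5431, 0.127, 0.2785]
tool_rot: [0.022, -0.707, 0.021, 0.707]
contact_force: [-0.1, -0.0, 1.4]
gripper_width: -0.002
```

```bash
python3 -c "
from h import *
q=np.load('q.npy'); go((0,165,30),q)"
```

```text
t 3.9 p [0.5431 0.127  0.2785] W [0.546  0.1749 0.1485] d [13.01 -4.77 -0.  ] tw -0.0 F [-0.1  -0.01  1.42] g -0.002
```

carry_out(moves=[0,0,-4.1,0,0,0,4,-5,0,0,0,8,-5,0,0,0,12,-5,0,0,0,13,-5,0,0,0,13,-4,0,0,0,13,-3.2,0,0,0,13,-2.5,0,0,0,13,-1.8,0,0,0,13,-1.2,0,0,0,13,-0.7,0,0,0,13,-0.7,0,0])

```text
time: 4.9
tool_pos: [0.5448, 0.1302, 0.1498]
tool_rot: [-0.022, 0.708, -0.022, -0.706]
contact_force: [-0.3, -0.9, -0.4]
gripper_width: 0.0
```

carry_out(moves=[0,0,0.2,0,0,0,0,0.4,0,0,0,0,0.6,0,0,0,0,0.6,0,0])

```text
time: 5.23
tool_pos: [0.544, 0.1257, 0.1488]
tool_rot: [-0.022, 0.707, -0.021, -0.706]
contact_force: [2.0, 3.2, 2.3]
gripper_width: 0.0
```

```bash
python3 -c "
from h import *
q=np.load('q.npy'); go((0,118,30),q)
cv2.imwrite('pics/w5.png',imaging.grab_frame('wrist')[:,:,::-1])"
```

```text
t 5.23 p [0.544  0.1257 0.1488] W [0.5431 0.128  0.1485] d [ 0.03 -0.22  0.1 ] tw -0.0 F [2.03 3.24 2.29] g 0.0
```

View pics/w5.png

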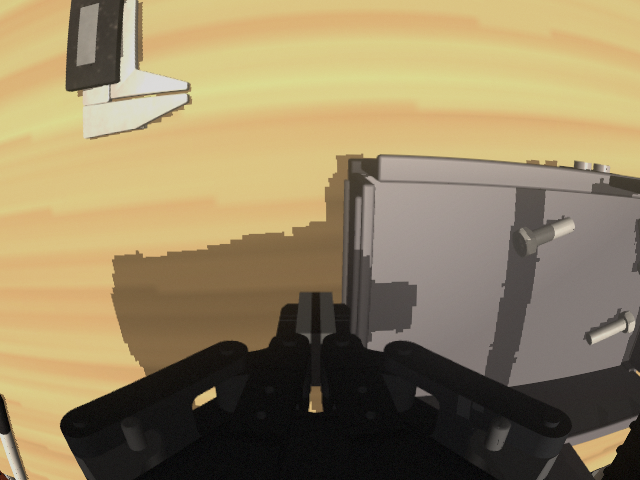

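Flap at columns 345–375 looks like the mirror of the upright plain end. Push slightly more to confirm the stop, then retreat and look.

carry_out(moves=[0,0,0.15,0,0,0,0,0.2,0,0,0,0,0.2,0,0])

```text
time: 5.53
tool_pos: [0.5436, 0.1236, 0.1484]
tool_rot: [-0.022, 0.707, -0.021, -0.707]
contact_force: [0.8, 5.4, 3.1]
gripper_width: 0.003
```

carry_out(moves=[0,-0.5,-1.5,0,0,0.5,-4.5,-1.5,0,0,0.5,-8.5,-1.5,0,0,0.5,-12.5,-1.5,0,0,0.5,-12.5,2,0,0,0.5,-12.5,6,0,0,0.5,-12.5,10,0,0,0.5,-12.5,11.7,0,0,0.5,-12.5,11.7,0,0,0.5,-12.5,11.7,0,0])

```text
time: 6.37
tool_pos: [0.5358, 0.0052, 0.2724]
tool_rot: [0.022, -0.706, 0.023, 0.707]
contact_force: [0.1, 0.7, 0.2]
gripper_width: 0.499
```

```bash
python3 -c "
from h import *
q=np.load('q.npy'); go((0,0,99),q)
im=imaging.grab_frame('side'); cv2.imwrite('pics/s6.png',cv2.resize(im[190:330,270:430,::-1],None,fx=4,fy=4,interpolation=2))
i=imaging.camera_info('wrist'); np.savez('w6.npz',**i); im=imaging.grab_frame('wrist')
cv2.imwrite('pics/w6.png',im[:,:,::-1])"
```

```text
t 6.37 p [0.5358 0.0052 0.2724] W [0.536  0.0102 0.2175] d [ 5.49 -0.5   0.  ] tw -0.003 F [0.05 0.67 0.15] g 0.499
```

View pics/s6.png

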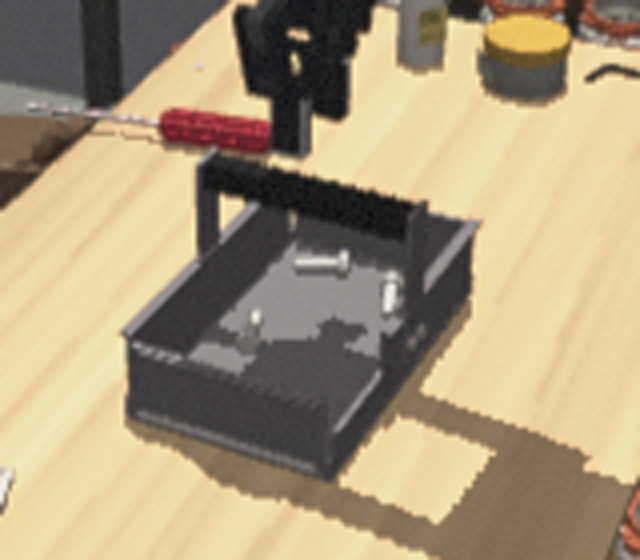

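View pics/w6.png

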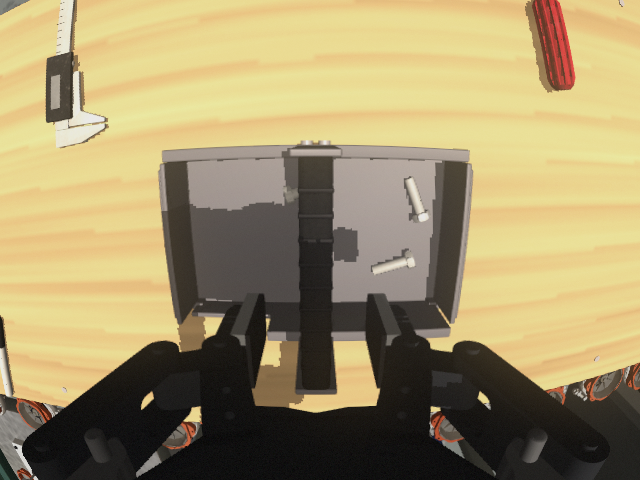

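Both flaps stand upright in the side view and the wrist view, and the bar (column ~316) is centred between the fingers. Since the moves never tip the tool directly, I'll test with an empty gripper how the arm behaves at the limit of its reach, which should tilt the wrist.

carry_out(moves=[0.5,-16,0,-44,0,0.5,-16,0,-44,0,0.5,-16,0,-44,0,0.5,-16,0,-44,0,0.5,-16,0,-44,0,0.5,-16,0,-44,0,0.5,-16,0,-44,0,0.5,-16,0,-44,0,0.5,-16,0,-44,0,0.5,-16,0,-44,0,0.5,-16,0,-44,0,0.5,-16,0,-44,0])

```text
time: 7.47
tool_pos: [0.943, -0.0172, 0.4158]
tool_rot: [-0.021, 0.712, -0.021, -0.701]
contact_force: [36.5, -3.5, 41.7]
gripper_width: 0.5
```

```bash
python3 -c "
from h import *
st,p,R=pose(); print(p,R.round(3),st['joint_pos'].round(3))"
```

```text
[ 0.94297687 -0.01717512  0.41580421] [[ 0.016 -0.059 -0.998]
 [-0.    -0.998  0.059]
 [-1.    -0.001 -0.016]] [-9.700e-02  9.990e-01  5.400e-02  1.000e-03  2.073e+00  1.533e+00]
```

carry_out(moves=[0.5,0,0,0,0,0.5,0,0,0,0])

```text
time: 7.63
tool_pos: [0.9436, -0.0178, 0.4071]
tool_rot: [-0.021, 0.709, -0.021, -0.705]
contact_force: [-0.2, -0.2, 0.2]
gripper_width: 0.497
```

```bash
python3 -c "
from h import *
st,p,R=pose(); print(p,R.round(3),st['joint_pos'].round(4),st['contact_force'])"
```

```text
[ 0.94363503 -0.0178131   0.40711475] [[ 0.005 -0.06  -0.998]
 [ 0.001 -0.998  0.06 ]
 [-1.    -0.001 -0.005]] [-9.7900e-02  1.0028e+00  6.3200e-02  1.4000e-03  2.0708e+00  1.5332e+00] [-0.1704286  -0.18945836  0.16660838]
```

carry_out(moves=[0.5,0,0,-1,0,0.5,0,0,-2,0,0.5,0,0,-3,0,0.5,0,0,-4,0,0.5,0,0,-4,0])

```text
time: 8.05
tool_pos: [0.9543, -0.0214, 0.4075]
tool_rot: [-0.022, 0.722, -0.022, -0.691]
contact_force: [0.4, 1.4, -1.1]
gripper_width: 0.497
```

```bash
python3 -c "
from h import *
st,p,R=pose(); print(p,R.round(3),st['joint_pos'].round(4),st['contact_force'])"
```

```text
[ 0.95428033 -0.02141306  0.40750756] [[ 0.043 -0.061 -0.997]
 [-0.001 -0.998  0.061]
 [-0.999 -0.001 -0.043]] [-0.1011  1.0077  0.055   0.0035  2.0362  1.5326] [ 0.35959532  1.36032994 -1.08098476]
```

The tool does tip when asked to go past its reach (0.043 rad so far, fingers leaning outward). Pressing further to see how it grows.

carry_out(moves=[0.5,0,0,-2,0,0.5,0,0,-4,0,0.5,0,0,-6,0,0.5,0,0,-8,0,0.5,0,0,-10,0,0.5,0,0,-12,0,0.5,0,0,-12,0,0.5,0,0,-12,0])

```text
time: 8.72
tool_pos: [0.9773, -0.0259, 0.3717]
tool_rot: [-0.022, 0.731, -0.021, -0.682]
contact_force: [0.1, -1.0, 0.3]
gripper_width: 0.501
```

```bash
python3 -c "
from h import *
st,p,R=pose(); print(p,R.round(3),st['joint_pos'].round(4),st['contact_force'])"
```

```text
[ 0.97733341 -0.02590217  0.37173782] [[ 0.069 -0.061 -0.996]
 [-0.002 -0.998  0.061]
 [-0.998 -0.003 -0.069]] [-0.104   1.0458  0.055   0.006   1.972   1.5305] [ 0.08510787 -0.95724082  0.29987954]
```

carry_out(moves=[0.5,0,0,3,0,0.5,0,0,6,0,0.5,0,0,9,0,0.5,0,0,9,0])

```text
time: 9.05
tool_pos: [0.8851, -0.0199, 0.3661]
tool_rot: [-0.022, 0.73, -0.021, -0.682]
contact_force: [0.8, -1.0, 0.2]
gripper_width: 0.499
```

```bash
python3 -c "
from h import *
st,p,R=pose(); print(p,R.round(3),st['joint_pos'].round(4),st['contact_force'])"
```

```text
[ 0.88506904 -0.01994764  0.36608169] [[ 0.068 -0.061 -0.996]
 [-0.001 -0.998  0.061]
 [-0.998 -0.003 -0.068]] [-0.1082  0.6223  0.7078  0.0059  1.7438  1.5247] [ 0.7799074  -1.03469971  0.16998574]
```

Tilt accumulates and is kept when I come back inside the workspace. So the plan is: grip the bar, lift, extend to the reach limit with repeated small pushes to build the tilt (robot side low), and use the twist to choose which tote side is downhill. First, check the bar position with the fisheye.

```bash
cat >> h.py <<'E'
def fproj(X,i):
    c=np.atleast_2d(X)@i["R"].T+i["t"]; r=np.hypot(c[:,0],c[:,1]); th=np.arctan2(r,c[:,2])
    return np.c_[i["K"][0,2]+i["K"][0,0]*th*c[:,0]/r, i["K"][1,2]+i["K"][1,1]*th*c[:,1]/r]
E
python3 - <<'E'
from h import *
i=dict(np.load("w6.npz")); q=np.load("q.npy")
obs=[((66,100,58),163,150),((66,-100,58),469,150),((70,12,120),290,148)]
pts=[((66,100,58),163,150),((66,-100,58),469,150),((68,0,120),315,150),((-68,0,120),316,393)]
f=lambda q: np.concatenate([fproj(tote2w(P,q),i)[0]-(u,v) for P,u,v in pts])
print(f(q).round(1)); s=least_squares(f,q,loss="soft_l1"); print(s.x,f(s.x).round(1))
q2=s.x.copy(); np.save("q2.npy",q2)
go((0,0,160),q2)
E
```

```text
[-6.9  3.3 -4.6  1.6 -8.3 -4.2 -6.7  2.6]
[ 0.53700597  0.0063317  -0.06155115] [-1.8  0.8  0.8  0.3  0.4 -6.9 -0.2  1. ]
t 9.05 p [ 0.8851 -0.0199  0.3661] W [0.537  0.0063 0.2785] d [ 6.37 -0.48 35.42] tw 0.001 F [ 0.78 -1.03  0.17] g 0.499
```

carry_out(moves=[0.5,6.4,-0.5,35.4,0,0.5,6.4,-0.5,35.4,0,0.5,6.4,-0.5,35.4,0,0.5,6.4,-0.5,35.4,0,0.5,6.4,-0.5,35.4,0,0.5,6.4,-0.5,35.4,0,0.5,6.4,-0.5,35.4,0,0.5,6.4,-0.5,35.4,0,0.5,6.4,-0.5,35.4,0,0.5,6.4,-0.5,35.4,0])

```text
time: 9.88
tool_pos: [0.5359, 0.0068, 0.2773]
tool_rot: [-0.022, 0.73, -0.021, -0.683]
contact_force: [1.1, 0.3, -0.4]
gripper_width: 0.501
```

Run:
```python
from h import *
go((0,0,99),np.load("q2.npy"))
cv2.imwrite('pics/w7.png',imaging.grab_frame('wrist')[:,:,::-1])
```

```text
t 9.88 p [0.5359 0.0068 0.2773] W [0.537  0.0063 0.2175] d [5.98 0.06 0.29] tw 0.001 F [ 1.13  0.34 -0.44] g 0.501
```

View pics/w7.png

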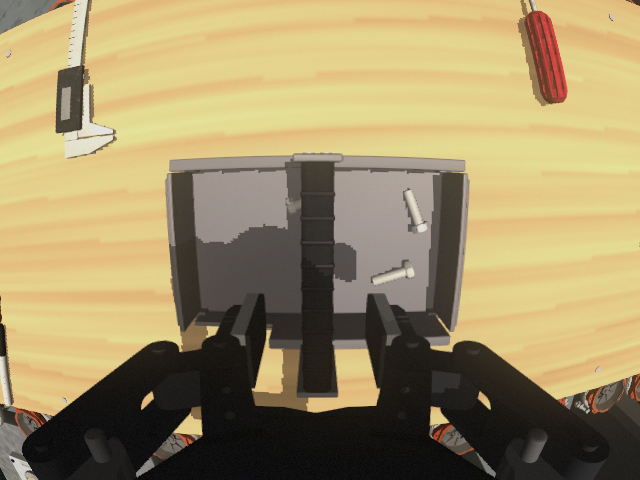

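The bar (column ~318) is centred between the fingers and the bolts are undisturbed. Descending and gripping.

carry_out(moves=[0.5,3,0,0.2,0,0.5,5,0,0.3,0,0.5,6,0,0.3,0,0,6,0,0.3,0,0,6,0,0.3,0,0,6,0,0.3,0,0,6,0,0.3,0,0,6,0,0.3,0,0,6,0,0.3,0])

```text
time: 10.68
tool_pos: [0.5421, 0.006, 0.2194]
tool_rot: [-0.022, 0.732, -0.022, -0.681]
contact_force: [3.6, -0.9, 1.0]
gripper_width: 0.175
```

carry_out(moves=[0,-1,0,0,0,0,-2,0,0,0,0,-4,0,0,0,0,-6,0,0,0,0,-7,0,0,0,0,-7,0,0,0,0,-7,0,0,0])

```text
time: 11.27
tool_pos: [0.5358, 0.0064, 0.2876]
tool_rot: [-0.022, 0.731, -0.021, -0.682]
contact_force: [0.4, 0.2, -7.3]
gripper_width: 0.176
```

Run:
```python
from h import *
go((0,0,99),np.load("q2.npy"))
im=imaging.grab_frame('side'); cv2.imwrite('pics/s8.png',cv2.resize(im[130:330,250:450,::-1],None,fx=3,fy=3,interpolation=2))
cv2.imwrite('pics/w8.png',imaging.grab_frame('wrist')[:,:,::-1])
```

```text
t 11.27 p [0.5358 0.0064 0.2876] W [0.537  0.0063 0.2175] d [7.   0.02 0.36] tw 0.0 F [ 0.43  0.16 -7.31] g 0.176
```

View pics/s8.png

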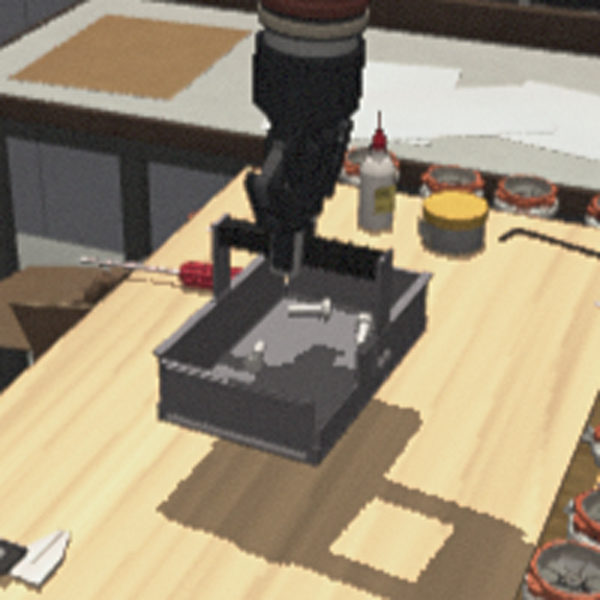

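View pics/w8.png

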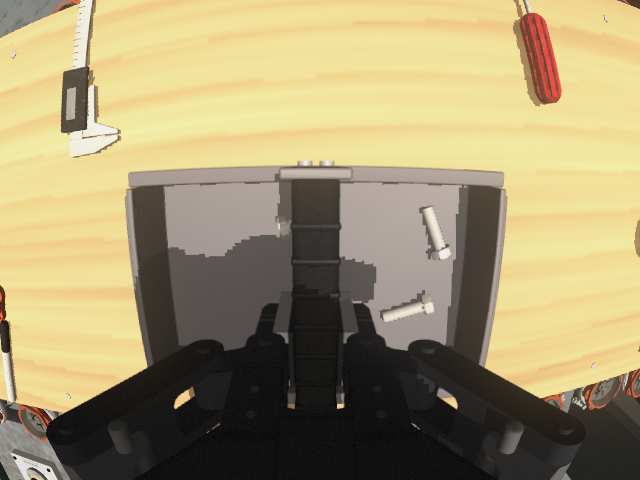

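The tote is held level just clear of the board with the bolts in place. Now lift and twist so the tote's +y (scoop) end faces the robot.

carry_out(moves=[0,-1,0,-0.5,-0.04,0,-2,0,-2,-0.12,0,-3,0,-3.5,-0.22,0,-4.5,0,-5.5,-0.34,0,-6,0,-7.5,-0.46,0,-7.5,0,-10,-0.58,0,-9,0,-12.5,-0.7,0,-10,0,-15,-0.82,0,-11,0,-17,-0.94,0,-11.5,0,-18.5,-1.06,0,-12,0,-19.5,-1.17,0,-12,0,-20,-1.27])

```text
time: 12.37
tool_pos: [0.7282, -0.0058, 0.419]
tool_rot: [0.417, 0.599, 0.389, -0.562]
contact_force: [-0.1, 1.2, -6.7]
gripper_width: 0.176
```

```bash
cat >> h.py <<'E'
def rep(name=None):
    st,p,R=pose(); x=R[:,0]; print("t",round(st["time"],2),"p",p.round(4),"tilt",round(np.arccos(-x[2]),3),"x",x.round(3),"j",st["joint_pos"].round(3),"F",st["contact_force"].round(1),"g",round(st["gripper_width"],3))
    r=p[:2]/np.linalg.norm(p[:2])
    for n,d in (("out",[r[0],r[1],0]),("up",[0,0,1]),("left",[-r[1],r[0],0])): print(n,(R.T@np.array(d)).round(3))
    if name:
        cv2.imwrite(f'pics/{name}w.png',imaging.grab_frame('wrist')[:,:,::-1])
E
python3 -c "
from h import *
rep('a')"
```

```text
t 12.37 p [ 0.7282 -0.0058  0.419 ] tilt 0.066 x [ 0.066 -0.001 -0.998] j [-0.112  0.213  1.146  0.006  1.717  0.246] F [-0.1  1.2 -6.7] g 0.176
out [ 0.066  0.938 -0.341]
up [-0.998  0.062 -0.022]
left [-0.001 -0.342 -0.94 ]
```

View pics/aw.png

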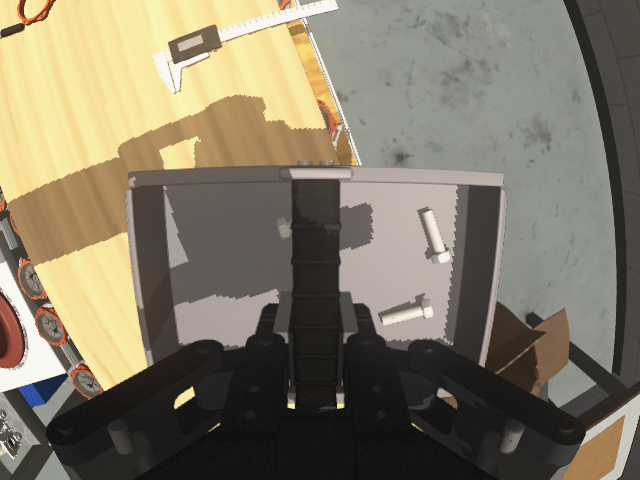

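Bolts still in place at (433,237), (405,313) and (283,228). Extending outward to near the reach limit.

carry_out(moves=[0,0.1,0.9,-0.3,0,0,0.2,2.8,-1,0,0,0.4,5.5,-2,0,0,0.6,8.4,-3,0,0,0.8,11.3,-4.1,0,0,1,14,-5.1,0,0,1.1,16,-5.8,0,0,1.2,17.4,-6.3,0,0,1.3,18.2,-6.6,0,0,1.3,18.6,-6.8,0])

```text
time: 13.25
tool_pos: [0.9265, -0.0082, 0.4156]
tool_rot: [0.414, 0.6, 0.388, -0.564]
contact_force: [-0.4, -0.5, -6.8]
gripper_width: 0.174
```

```bash
python3 -c "
from h import *
rep()"
```

```text
t 13.25 p [ 0.9265 -0.0082  0.4156] tilt 0.062 x [ 0.062 -0.001 -0.998] j [-0.09   0.811  0.351  0.005  1.918  0.276] F [-0.4 -0.5 -6.8] g 0.174
out [ 0.062  0.936 -0.348]
up [-0.998  0.058 -0.021]
left [-0.    -0.348 -0.937]
```

carry_out(moves=[0,-0.5,1.6,-0.6,0,0,-1.1,3.2,-1.2,0,0,-1.7,4.8,-1.8,0,0,-1.7,4.8,-1.8,0])

```text
time: 13.58
tool_pos: [0.9557, -0.0081, 0.4228]
tool_rot: [0.416, 0.603, 0.386, -0.56]
contact_force: [-0.6, -1.1, -6.4]
gripper_width: 0.175
```

```bash
python3 -c "
from h import *
rep()"
```

```text
t 13.58 p [ 0.9557 -0.0081  0.4228] tilt 0.075 x [ 0.075 -0.001 -0.997] j [-0.088  0.988  0.061  0.006  2.018  0.279] F [-0.6 -1.1 -6.4] g 0.175
out [ 0.075  0.935 -0.347]
up [-0.997  0.07  -0.026]
left [-0.    -0.348 -0.938]
```

carry_out(moves=[0,-0.5,1.6,-0.6,0,0,-1.1,3.2,-1.2,0,0,-1.7,4.8,-1.8,0,0,-1.7,4.8,-1.8,0])

```text
time: 13.92
tool_pos: [0.9618, -0.0076, 0.436]
tool_rot: [0.425, 0.615, 0.377, -0.547]
contact_force: [0.7, -0.2, -5.8]
gripper_width: 0.176
```

```bash
python3 -c "
from h import *
rep()"
```

```text
t 13.92 p [ 0.9618 -0.0076  0.436 ] tilt 0.118 x [ 0.118 -0.002 -0.993] j [-0.087  0.979  0.055  0.009  1.99   0.279] F [ 0.7 -0.2 -5.8] g 0.176
out [ 0.118  0.931 -0.345]
up [-0.993  0.111 -0.039]
left [-0.001 -0.347 -0.938]
```

Each push adds about 0.043 rad. Trying a larger overshoot.

carry_out(moves=[0,-1,2.6,-1,0,0,-2,5.2,-2,0,0,-3,7.9,-2.9,0,0,-3,7.9,-2.9,0])

```text
time: 14.25
tool_pos: [0.9692, -0.0077, 0.4349]
tool_rot: [0.43, 0.621, 0.372, -0.539]
contact_force: [0.4, -0.4, -6.2]
gripper_width: 0.177
```

```bash
python3 -c "
from h import *
rep()"
```

```text
t 14.25 p [ 0.9692 -0.0077  0.4349] tilt 0.142 x [ 0.142 -0.002 -0.99 ] j [-0.087  0.981  0.056  0.011  1.963  0.279] F [ 0.4 -0.4 -6.2] g 0.177
out [ 0.142  0.929 -0.343]
up [-0.99   0.133 -0.048]
left [-0.001 -0.347 -0.938]
```

carry_out(moves=[0,-0.5,3.4,-1.25,0])

```text
time: 14.33
tool_pos: [0.9768, -0.008, 0.4326]
tool_rot: [0.434, 0.627, 0.367, -0.533]
contact_force: [0.1, 0.6, -6.4]
gripper_width: 0.175
```

carry_out(moves=[0,-0.5,3.4,-1.25,0])

```text
time: 14.42
tool_pos: [0.9849, -0.008, 0.4286]
tool_rot: [0.438, 0.633, 0.362, -0.526]
contact_force: [-0.4, 0.1, -6.3]
gripper_width: 0.174
```

carry_out(moves=[0,-0.5,3.4,-1.25,0])

```text
time: 14.5
tool_pos: [0.9923, -0.0082, 0.4257]
tool_rot: [0.442, 0.638, 0.358, -0.519]
contact_force: [-0.6, 0.4, -6.0]
gripper_width: 0.174
```

```bash
python3 -c "
from h import *
rep()"
```

```text
t 14.5 p [ 0.9923 -0.0082  0.4257] tilt 0.206 x [ 0.205 -0.003 -0.979] j [-0.087  0.993  0.056  0.016  1.886  0.281] F [-0.6  0.4 -6. ] g 0.174
out [ 0.205  0.918 -0.339]
up [-0.979  0.192 -0.07 ]
left [-0.001 -0.346 -0.938]
```

One-row calls give ~0.021 rad each. Repeating.

carry_out(moves=[0,-0.5,3.4,-1.25,0])

```text
time: 14.58
tool_pos: [0.9993, -0.0083, 0.4242]
tool_rot: [0.446, 0.644, 0.353, -0.513]
contact_force: [0.6, -0.7, -6.3]
gripper_width: 0.169
```

carry_out(moves=[0,-0.5,3.4,-1.25,0])

```text
time: 14.67
tool_pos: [1.0059, -0.0084, 0.4241]
tool_rot: [0.45, 0.649, 0.348, -0.505]
contact_force: [-0.0, -0.3, -6.8]
gripper_width: 0.176
```

carry_out(moves=[0,-0.5,3.4,-1.25,0])

```text
time: 14.75
tool_pos: [1.0122, -0.0085, 0.425]
tool_rot: [0.454, 0.655, 0.343, -0.498]
contact_force: [-0.1, -0.3, -5.7]
gripper_width: 0.176
```

carry_out(moves=[0,-0.5,3.4,-1.25,0])

```text
time: 14.83
tool_pos: [1.0181, -0.0085, 0.4266]
tool_rot: [0.458, 0.66, 0.337, -0.491]
contact_force: [-0.2, 0.1, -6.7]
gripper_width: 0.172
```

```bash
python3 -c "
from h import *
rep('b')
im=imaging.grab_frame('side'); cv2.imwrite('pics/bs.png',im[:,:,::-1])"
```

```text
t 14.83 p [ 1.0181 -0.0085  0.4266] tilt 0.295 x [ 0.291 -0.003 -0.957] j [-0.087  0.999  0.056  0.022  1.793  0.283] F [-0.2  0.1 -6.7] g 0.172
out [ 0.291  0.898 -0.331]
up [-0.957  0.273 -0.1  ]
left [-0.001 -0.346 -0.938]
```

View pics/bw.png

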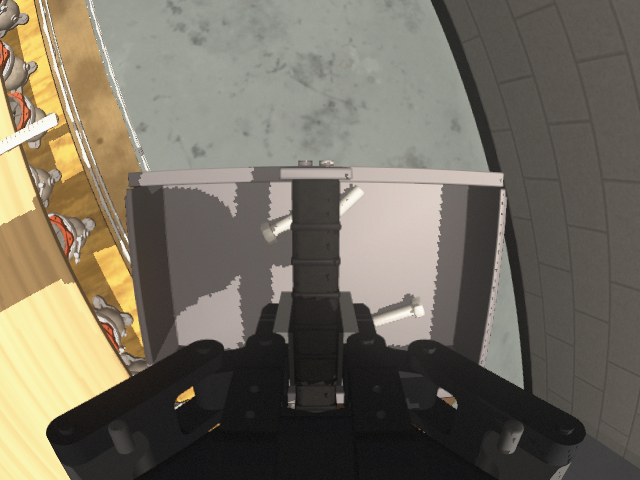

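View pics/bs.png

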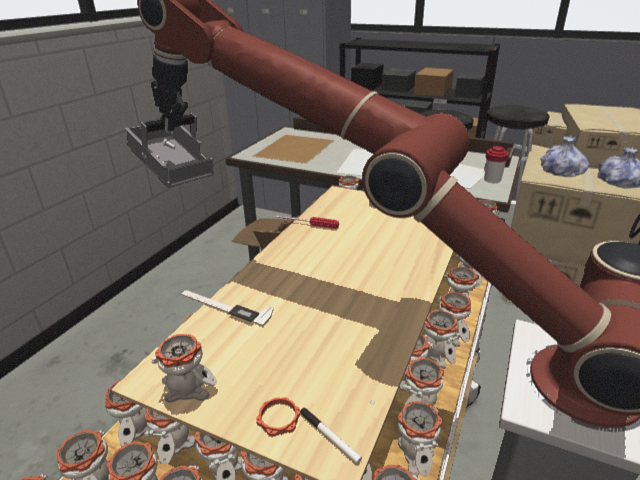

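Tilt is 0.295 rad; one bolt has slid towards the scoop end (now at (268,230)) and another is moving. Continuing.

carry_out(moves=[0,-0.5,3.4,-1.25,0])

```text
time: 15.02
tool_pos: [1.0231, -0.0086, 0.4292]
tool_rot: [0.461, 0.665, 0.333, -0.484]
contact_force: [0.4, 0.2, -7.0]
gripper_width: 0.175
```

carry_out(moves=[0,-0.5,3.4,-1.25,0])

```text
time: 15.1
tool_pos: [1.0289, -0.0087, 0.4321]
tool_rot: [0.465, 0.671, 0.327, -0.476]
contact_force: [0.4, -0.1, -5.8]
gripper_width: 0.175
```

carry_out(moves=[0,-0.5,3.4,-1.25,0])

```text
time: 15.18
tool_pos: [1.034, -0.0087, 0.4355]
tool_rot: [0.469, 0.676, 0.322, -0.468]
contact_force: [-0.0, -1.2, -6.6]
gripper_width: 0.174
```

carry_out(moves=[0,-0.5,3.4,-1.25,0])

```text
time: 15.27
tool_pos: [1.0386, -0.0088, 0.4396]
tool_rot: [0.472, 0.681, 0.317, -0.461]
contact_force: [0.6, -0.5, -6.4]
gripper_width: 0.174
```

carry_out(moves=[0,-0.5,3.4,-1.25,0])

```text
time: 15.35
tool_pos: [1.0429, -0.0089, 0.4445]
tool_rot: [0.476, 0.686, 0.311, -0.453]
contact_force: [0.3, 0.6, -6.8]
gripper_width: 0.176
```

carry_out(moves=[0,-0.5,3.4,-1.25,0])

```text
time: 15.43
tool_pos: [1.0469, -0.009, 0.45]
tool_rot: [0.479, 0.691, 0.306, -0.446]
contact_force: [-0.1, 0.2, -6.3]
gripper_width: 0.176
```

```bash
python3 -c "
from h import *
rep('c')
im=imaging.grab_frame('side'); cv2.imwrite('pics/cs.png',cv2.resize(im[80:220,80:260,::-1],None,fx=4,fy=4,interpolation=2))"
```

```text
t 15.43 p [ 1.0469 -0.009   0.45  ] tilt 0.429 x [ 0.416 -0.004 -0.909] j [-0.088  0.988  0.056  0.032  1.67   0.284] F [-0.1  0.2 -6.3] g 0.176
out [ 0.416  0.853 -0.315]
up [-0.909  0.39  -0.143]
left [-0.001 -0.346 -0.938]
```

View pics/cw.png

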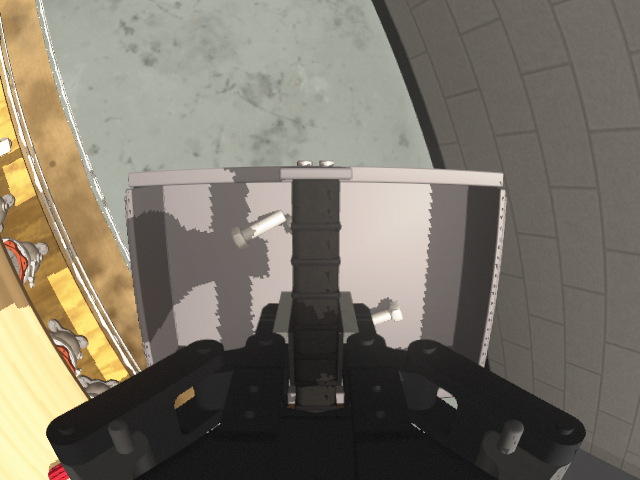

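View pics/cs.png

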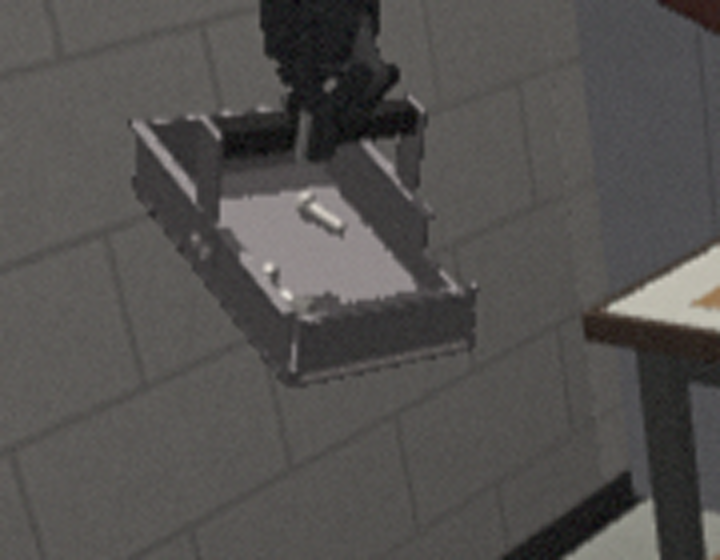

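All bolts are sliding towards the scoop end. A little more tilt, then let them settle.

carry_out(moves=[0,-0.5,3.4,-1.25,0])

```text
time: 15.62
tool_pos: [1.0503, -0.009, 0.4549]
tool_rot: [0.482, 0.696, 0.301, -0.439]
contact_force: [-0.1, -0.4, -6.0]
gripper_width: 0.177
```

carry_out(moves=[0,-0.5,3.4,-1.25,0])

```text
time: 15.7
tool_pos: [1.0541, -0.0091, 0.4615]
tool_rot: [0.486, 0.701, 0.296, -0.431]
contact_force: [0.1, -0.5, -6.9]
gripper_width: 0.172
```

carry_out(moves=[0,-0.5,3.4,-1.25,0])

```text
time: 15.78
tool_pos: [1.0571, -0.0091, 0.4695]
tool_rot: [0.489, 0.705, 0.29, -0.423]
contact_force: [-0.1, 0.1, -7.0]
gripper_width: 0.175
```

carry_out(moves=[0,-0.5,3.4,-1.25,0])

```text
time: 15.87
tool_pos: [1.0597, -0.0092, 0.478]
tool_rot: [0.493, 0.71, 0.284, -0.415]
contact_force: [-0.1, 0.1, -6.3]
gripper_width: 0.171
```

carry_out(moves=[0,0,0,0,0,0,0,0,0,0,0,0,0,0,0,0,0,0,0,0,0,0,0,0,0,0,0,0,0,0])

```text
time: 16.37
tool_pos: [1.0596, -0.0092, 0.4766]
tool_rot: [0.492, 0.71, 0.285, -0.416]
contact_force: [-0.6, 0.2, -6.2]
gripper_width: 0.179
```

```bash
python3 -c "
from h import *
rep('d')
im=imaging.grab_frame('side'); cv2.imwrite('pics/ds.png',cv2.resize(im[80:220,80:260,::-1],None,fx=4,fy=4,interpolation=2))"
```

```text
t 16.37 p [ 1.0596 -0.0092  0.4766] tilt 0.514 x [ 0.492 -0.005 -0.871] j [-0.089  0.97   0.056  0.039  1.602  0.284] F [-0.6  0.2 -6.2] g 0.179
out [ 0.492  0.817 -0.301]
up [-0.871  0.462 -0.169]
left [-0.001 -0.346 -0.938]
```

View pics/dw.png

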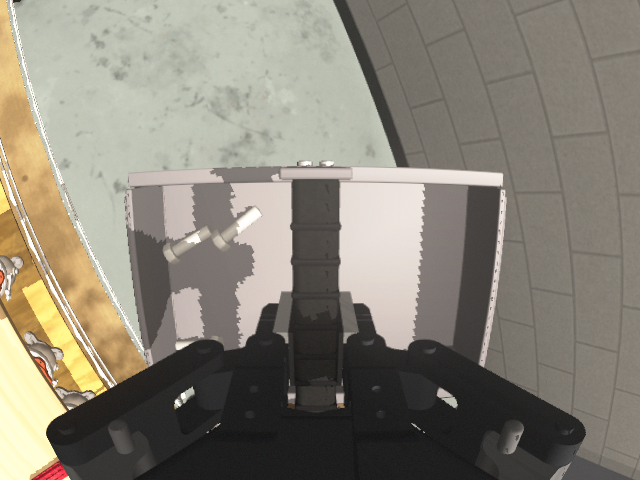

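View pics/ds.png

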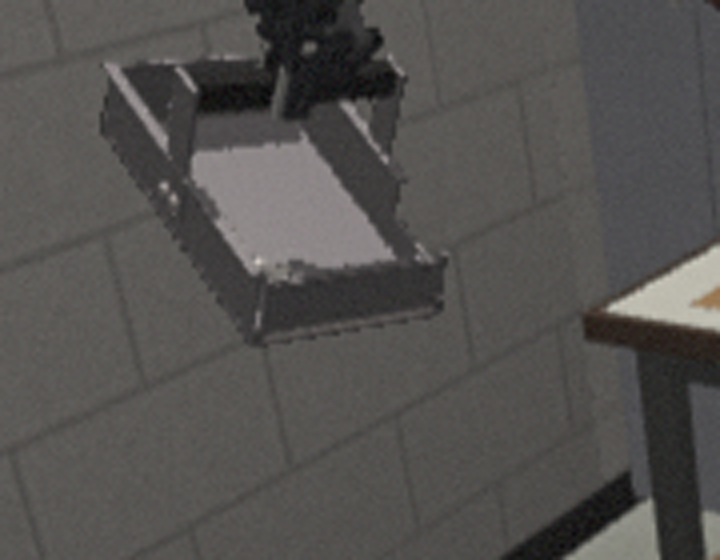

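All three bolts lie at the scoop end (wrist (185,245), (237,228), (190,345)). Pull back inside the workspace, then twist slowly so the cut-out wall becomes the low side.

carry_out(moves=[0,-0.3,-0.5,0.2,0,0,-1,-1.6,0.6,0,0,-2,-3.2,1.2,0.03,0,-2.9,-4.9,1.8,0.08,0,-3.6,-6,2.2,0.13,0,-3.9,-6.5,2.4,0.18,0,-3.9,-6.5,2.4,0.23,0,-3.9,-6.5,2.4,0.28,0,-3.9,-6.5,2.4,0.33,0,-3.9,-6.5,2.4,0.38,0,-3.9,-6.5,2.4,0.43,0,-3.9,-6.5,2.4,0.48])

```text
time: 17.47
tool_pos: [0.9798, -0.0086, 0.4773]
tool_rot: [0.309, 0.807, 0.177, -0.471]
contact_force: [0.5, -0.7, -6.3]
gripper_width: 0.175
```

```bash
python3 -c "
from h import *
rep('e')
im=imaging.grab_frame('side'); cv2.imwrite('pics/es.png',cv2.resize(im[80:240,80:280,::-1],None,fx=3.7,fy=3.7,interpolation=2))"
```

```text
t 17.47 p [ 0.9798 -0.0086  0.4773] tilt 0.515 x [ 0.493 -0.005 -0.87 ] j [-0.096  0.591  0.626  0.043  1.411  0.752] F [ 0.5 -0.7 -6.3] g 0.175
out [ 0.493  0.584 -0.646]
up [-0.87   0.331 -0.365]
left [-0.001 -0.741 -0.671]
```

View pics/ew.png

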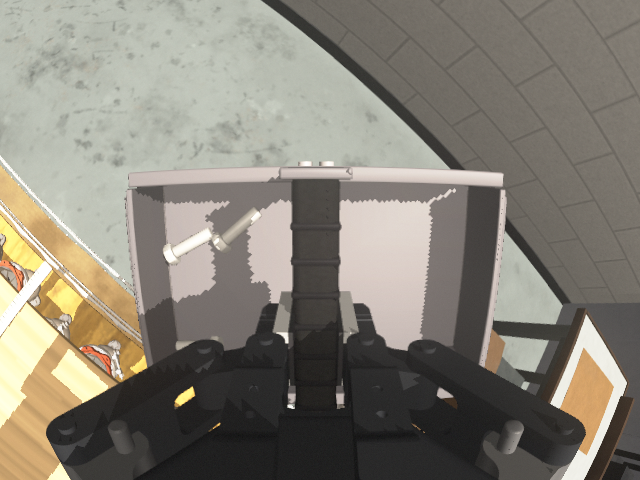

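View pics/es.png

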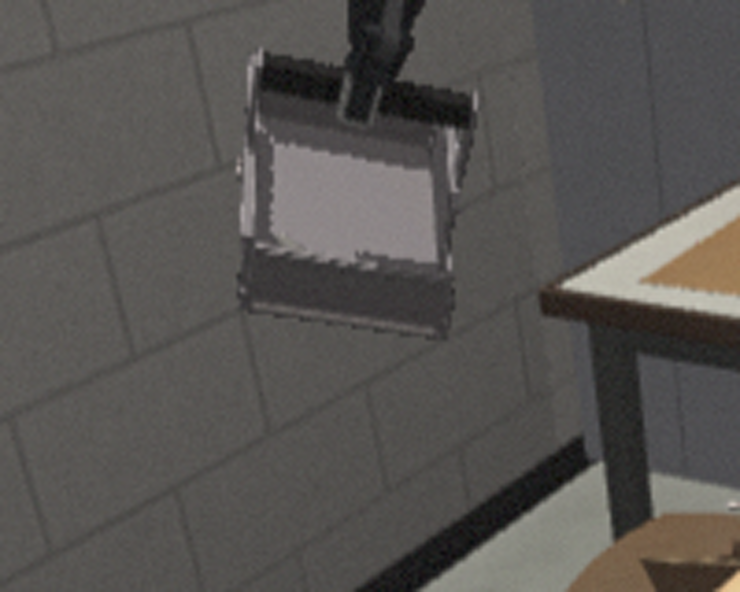

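The bolts still lie against the scoop-end flap. Continuing the twist.

carry_out(moves=[0,0,0,0,0.05,0,0,0,0,0.1,0,0,0,0,0.15,0,0,0,0,0.2,0,0,0,0,0.25,0,0,0,0,0.3,0,0,0,0,0.35,0,0,0,0,0.4,0,0,0,0,0.45,0,0,0,0,0.5,0,0,0,0,0.5,0,0,0,0,0.5])

```text
time: 18.57
tool_pos: [0.9799, -0.0086, 0.4773]
tool_rot: [0.102, 0.858, 0.056, -0.5]
contact_force: [-0.2, -0.2, -6.0]
gripper_width: 0.176
```

```bash
python3 -c "
from h import *
rep('f')
im=imaging.grab_frame('side'); cv2.imwrite('pics/fs.png',cv2.resize(im[80:240,80:280,::-1],None,fx=3.7,fy=3.7,interpolation=2))"
```

```text
t 18.57 p [ 0.9799 -0.0086  0.4773] tilt 0.515 x [ 0.493 -0.005 -0.87 ] j [-0.096  0.591  0.626  0.043  1.411  1.248] F [-0.2 -0.2 -6. ] g 0.176
out [ 0.493  0.206 -0.845]
up [-0.87   0.118 -0.479]
left [-0.001 -0.971 -0.238]
```

View pics/fw.png

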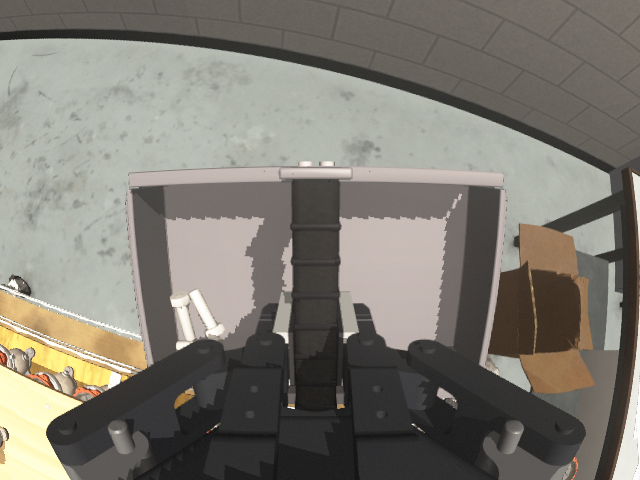

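View pics/fs.png

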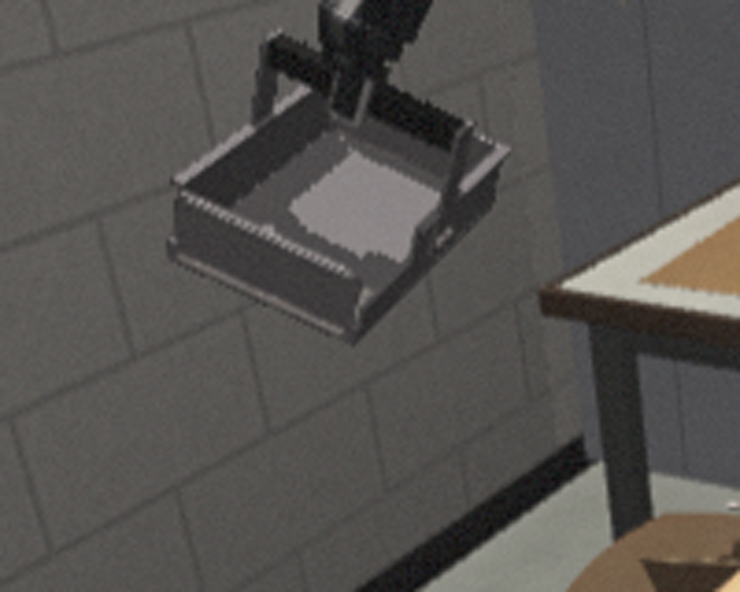

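Two bolts show by the corner ((180,320), (207,313)); the third is hidden behind the linkage. The top camera should look into the tilted tote.

Run:
```python
from h import *
st,p,R=pose(); T=imaging.camera_info("top"); c=proj(p,T)[0]; print(c)
im=imaging.grab_frame('top'); cv2.imwrite('pics/ft.png',im[:,:,::-1])
x0,y0=int(max(0,c[0]-60)),int(max(0,c[1]-45)); print(x0,y0)
cv2.imwrite('pics/ftz.png',cv2.resize(im[y0:y0+95,x0:x0+125,::-1],None,fx=6,fy=6,interpolation=2))
```

```text
[333.68274469  71.64241688]
273 26
```

View pics/ftz.png

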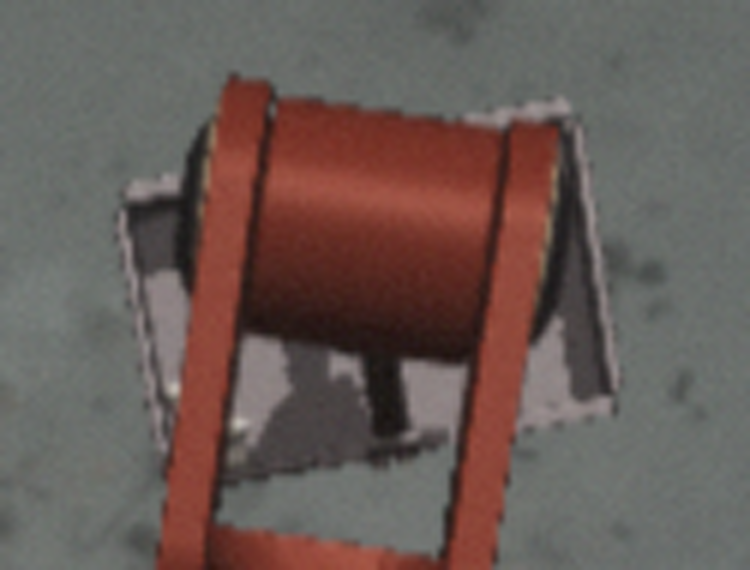

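The arm hides most of the corner. Shifting the tote sideways and inward, gently, to get a clear line of sight for the third bolt.

carry_out(moves=[0,-0.1,0.4,0.3,0,0,-0.4,1.6,1,0,0,-0.8,3.6,2.3,0,0,-1.4,6.2,4,0,0,-2,9.2,6,0,0,-2.7,12.2,8,0,0,-3.4,15.2,9.9,0,0,-3.9,17.8,11.6,0,0,-4.4,19.9,13,0,0,-4.7,21.3,13.9,0,0,-4.9,22,14.4,0,0,-4.9,22.2,14.5,0])

```text
time: 19.72
tool_pos: [0.8754, -0.2599, 0.4769]
tool_rot: [0.1, 0.858, 0.054, -0.501]
contact_force: [0.2, -0.1, -6.0]
gripper_width: 0.175
```

Run:
```python
from h import *
rep('g')
st,p,R=pose()
for n in("top","side"):
    T=imaging.camera_info(n); c=proj(p,T)[0]
    im=imaging.grab_frame(n)
    x0,y0=int(max(0,c[0]-60)),int(max(0,c[1]-30)); print(n,c,x0,y0)
    cv2.imwrite(f'pics/g{n}.png',cv2.resize(im[y0:y0+95,x0:x0+125,::-1],None,fx=6,fy=6,interpolation=2))
```

```text
t 19.72 p [ 0.8754 -0.2599  0.4769] tilt 0.516 x [ 0.493 -0.007 -0.87 ] j [-0.429  0.41   0.868  0.204  1.388  0.926] F [ 0.2 -0.1 -6. ] g 0.175
out [ 0.475  0.463 -0.749]
up [-0.87   0.118 -0.479]
left [ 0.134 -0.879 -0.459]
top [430.25776695 113.65868592] 370 83
side [269.00861731  88.32403647] 209 58
```

View pics/gtop.png

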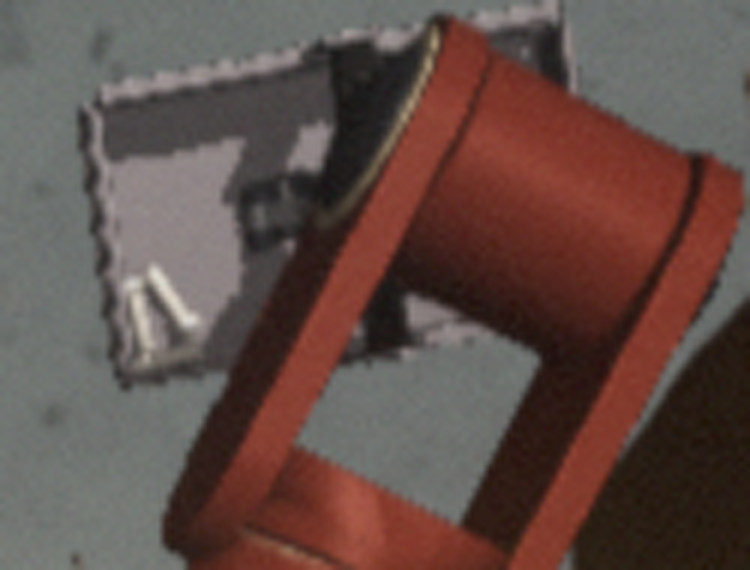

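View pics/gside.png

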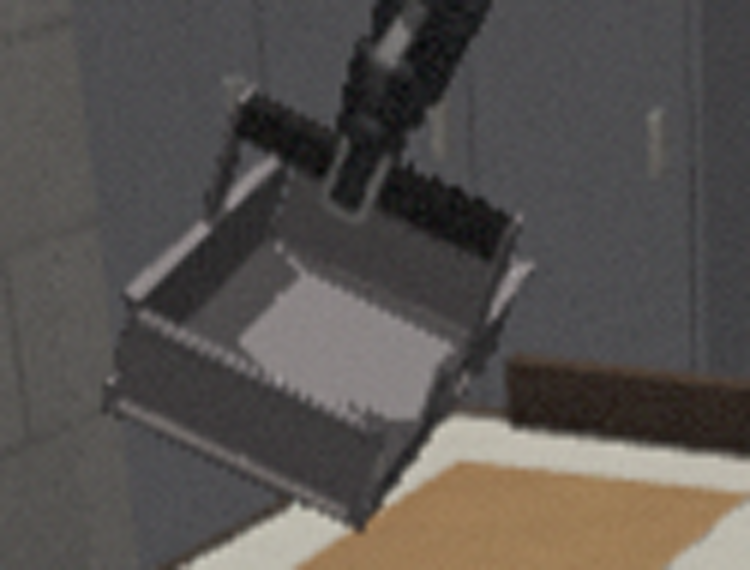

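View pics/gw.png

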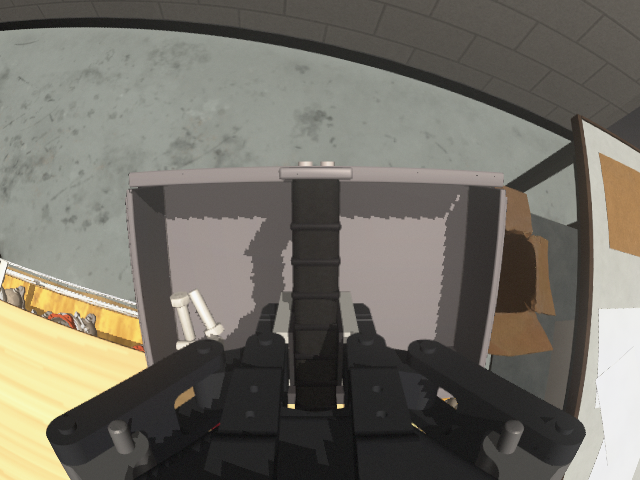

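The top view shows all three bolts together in the scoop corner: two side by side at (140,315) and (170,295), and the third along the cut-out wall at (165,355). All are within about 50 mm of the corner. Both flaps are upright, and the tote is about 0.45–0.5 rad over and nearly 0.25 m above board height. A short hold for stillness, then I'll hand in.

carry_out(moves=[0,0,0,0,0,0,0,0,0,0,0,0,0,0,0,0,0,0,0,0,0,0,0,0,0,0,0,0,0,0])

```text
time: 20.37
tool_pos: [0.8766, -0.2572, 0.4763]
tool_rot: [0.101, 0.858, 0.056, -0.501]
contact_force: [0.1, -0.6, -6.0]
gripper_width: 0.173
```

Run:
```python
from h import *
a=cv2.imread('pics/gw.png').astype(int)[:,:,::-1]
b=imaging.grab_frame('wrist').astype(int); print("bolt area diff",abs(a-b)[280:345,160:230].mean())
st,p,R=pose(); print(p,st['joint_vel'].round(4),st['contact_force'].round(1),st['gripper_width'])
t=imaging.grab_frame('top'); cv2.imwrite('pics/end.png',t[:,:,::-1])
print(workorder.job_done())
```

```text
bolt area diff 2.9255677655677657
[ 0.87652184 -0.25732107  0.47635613] [-0.0025 -0.0011  0.0005  0.0002 -0.0009  0.0017] [-1.5 -0.1 -6.6] 0.17643294602164683
the job is handed in; nothing more can be done
None
```

View pics/end.png

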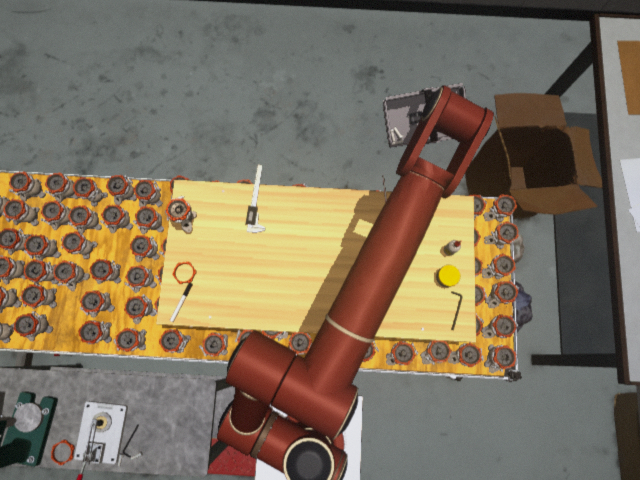

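The job is handed in at about 20.5 s of the 72 s. The tote is held tilted and steady, with all three bolts in the scoop corner; no verdict was reported.

**What I did**
- I pushed both end flaps up to their stops with the shut fingers while the tote stood on the board.
- I gripped the carrying bar and lifted the tote.
- The moves can't tip the tool directly. I built the tilt by repeatedly asking for positions just past the arm's reach. I then twisted the tote so the bolts slid first to the scoop end and then to the cut-out wall.

**Last checks**
- **Bolts:** the top view showed all three in the corner, about 50 mm from it at most by eye. They did not visibly move over the final hold.
- **Flaps:** both looked upright in the side and wrist views just before handing in.
- **Tilt and height:** the tool leaned 0.515 rad, so I work out the tote's own tilt at about 0.45 rad; I did not measure it separately. The TCP was at z = 0.476 m, well clear of the board.
- **Stillness and grip:** joint speeds were near zero, and the bar was held firmly at an opening of 0.176.
- **Bystanders:** the final top view shows all four where they started.

**Doubts**
- **Joint 3:** near full reach it read 0.054–0.056 against a stated lower limit of 0.06. This may only be rounding, but I could not confirm it.
- **Force reading:** an empty reach test briefly read 37–42 N per axis (about 55 N combined). It fell to near zero at once, so I took it as a braking effect rather than contact.

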